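Open the combination padlock on the tool chest and hold it up

TASK

The tool chest on the garage bench is fastened with a dial padlock lying in a seat on its lid. Turn the dial through its clicks until its pointed end aims at the rib on the shackle side, then pull the shackle fully out, so that its short leg leaves the staple, while the case stays in its seat. Then lift the lock straight up about 12 cm and finish still holding it there in the gripper, motionless, level and dial up, with the shackle open; leave the other things on lid and bench where they are.

Things in the scene. Friction and masses are not known exactly. Their poses are not given: they have to be found in the camera images.
- lock_center (a point): Centre of the padlock's dark steel case, half-way up: a block 66 x 66 x 28 mm lying flat, dial face up, 26 mm above the chest lid; whole lock 0.5 to 0.7 kg. Its x axis points away from the shackle (the shackle leaves the case's -x face), z up. While shut, the shackle's short leg in the staple keeps the lock on the chest. A 66 mm grasp across the middle of its y faces lifts it
- dial_grip (a point): Centre of the dial's grip bar, on the dial's axis, 33 mm above the case's centre. Black bar 12 mm wide, 38 mm long, 22 mm high (its top 44 mm above the case's centre, its foot on a 45 mm disc). Its frame turns with the dial: the bar lies along its x axis; the pointed end with an inlaid metal line is the -x end
- dial (a joint): Dial angle, rad, counter-clockwise from above positive. 0: opening notch, pointed end at the metal rib on the case's shackle side. Clicks into notches every 0.524 rad (30 deg), drawing itself to the nearest when let go; under 0.1 N m passes a click. Starts one to three notches positive (turn clockwise to open). Stops at -0.35 and 2.0. The shackle is freed only within about 0.15 rad of 0
- shackle (a joint): How far the shackle is drawn out, m: 0 shut, 0.030 out at its stop. Slides straight along the lock's -x with about 3 N of friction and stays where it is left. With the dial away from 0 it gives some 2 mm and jams
- shackle_bow (a point): Middle of the shackle's bow, on the rod's centre line, 80 mm from the lock's centre when shut (47 mm out from the case). The shackle is a U of 9 mm round steel bar, level, 26 mm above the lid (21 mm free below). Legs 23 mm either side of the middle (55 mm over the outsides, 37 mm inside), straight up to 16 mm from the bow's centre line, then rounded corners. Same axes as the lock
- shackle_tip (a point): Round end of the shackle's short leg, 12 mm inside the case when shut, clear of the staple by some 5 mm when the shackle is fully out. The long leg (+y side) never leaves the case
- chest: Grey steel tool chest, fixed, 246 x 426 x 110 mm, long side along its y; origin at the centre of its underside, lid top 110 mm up, axes those of the lock at the start. The lock's centre stands at chest x = +20 mm, y = 0
- tape: Bystander on the lid: tape measure, 62 x 34 x 60 mm, about 160 mm to the lock's -y side; origin under its centre
- screwdriver: Bystander on the lid: screwdriver lying about 150 mm to the lock's +y side
- spray: Bystander: spray can 66 x 190 mm on the bench, left side
- jar: Bystander: screw jar 72 x 90 mm on the bench, right side
- mug: Bystander: mug 80 x 95 mm on the bench, right side
- hammer: Bystander: hammer lying on the bench, right side
- wrench: Bystander: wrench lying on the bench, left side
- seat (a point): Centre of the steel pad 74 x 74 mm, 12 mm above the lid, on which the case lies (not held down). Lips 7 to 9 mm above the pad, 1.5 mm clear of the case, stop it sliding or turning: 30 mm wide at the middle of front and rear, 14 mm long at the corners of the sides; the middle 39 mm of both sides (y) is free for fingers. Straight up frees the case. Same axes as the chest
- staple (a point): Centre of the eye of the staple, a fixed steel arch on the lid round the shackle's short leg (at the lock's -y side): 6 mm thick along x, 26 mm wide, 42 mm high above the lid, eye 16 mm wide; its case side is 7 mm from the case. Same axes as the chest
There are look-alikes about, which are no part of the job. What is shaped like the part that bears lock_center but red is not meant.

How it is judged:
By the outcome, as a careful person would: the job done as asked, in the order asked, and still so for the second after the job is handed in, while the arm keeps its last pose, push and grip.
It also fails if it takes over 61 s, if anything falls off the work surface, if the arm or the gripper's body presses on something with over 40 N, if the wrist force passes 120 N, or if a joint passes its speed limit or range.

ROBOT

A 6-joint arm with a two-finger parallel gripper is mounted at the origin on the work surface. World frame = base frame: x ahead of the robot, y to its left, z up, the work surface at z = 0. Lengths are in mm, angles in rad, forces in N, time in s.
With the tool pointing down it reaches from about 400 to 925 mm from the base axis. Payload 3.4 kg.
Tool frame: the origin (TCP) lies midway between the tips of the shut fingers; the grasp point (between the pads) lies 19 mm behind it (env.pinch_z is the distance from the TCP to the grasp point, in mm); z points along the fingers, y is the line along which they close (so a half turn about z gives the same grasp; the last joint's range is limited). The gripper opens to 85 mm and grips with 20 to 120 N. Pads are 22 mm wide; open, the fingers measure 114 mm over their backs; the gripper's body (76 mm by 85 mm) begins 54 mm behind the grasp point. The pads swing forward as they close: fully open they stand 13 mm farther back than shut.
Start: joints at [1.048, 0.307, 1.506, -0, 1.328, -0.073], TCP at [249.507, 518.052, 231.305] pointing down, gripper open.
Joint ranges: [-3.12, 3.12], [-1.05, 2.28], [0.14, 2.33], [-1.42, 4.57], [0.1, 2.73], [-2.68, 2.68]. Speed limits (rad/s): [2.57, 2.57, 3.14, 3.14, 3.14, 3.14].

INTERFACE

Orientations are given as a 3x3 rotation matrix whose columns are the frame's x, y, z axes.
In Python, from bench import env, imaging gives the robot as it stands.
- The arm moves only by the shell command python3 -m pendant 'ROWS' [OPENING]. ROWS is JSON, a list of rows, each a list of 4 numbers: the shift along the world's x, y, z in units of 30 mm (1.0 is 30 mm), then the turn about the world's z in rad. In form: [[tx, ty, tz, yaw], ...]. A call has 1 to 12 rows; each row is the pose to reach, as a shift and turn from the pose commanded when the call began; what a row does not reach only later rows make up. A row lasts 1/10 s, in which the tool goes at most 50 mm and 8.59 degrees, less where a joint would pass 70% of its speed; a pose out of reach is approached as far as the arm can. A call with a gripper value outside its range is refused whole. OPENING is the closure, from 0 (fully open) to 1 (shut), set as the call begins (- or left out, the last holds). The fingers move at their own pace and stop on an object; the grip force is fixed at half the most. Time passes only in rows, so rows that repeat a pose let the fingers close. It gives the time, the measured TCP pose, the force, the opening and the grip force at its end, in the units of the state.
- env.state(): the state, without advancing time (a new reading comes with each control period).
- imaging.capture(name): name is "side" or "top" or "wrist"; returns a dict with "color" (400x640x3 uint8, red, green, blue), "depth" (400x640 float32, mm along the optical axis (not along the pixel's ray), 0 where there is no reading), "fovy" (degrees; the focal length in pixels is half the picture's height over the tangent of half this angle, whatever the lens; pixels are square), "cx", "cy" (the principal point, pixels), "position" and "rotation" of the camera in the world. Camera axes: x right, y down, z forward; pixel columns grow to the right and rows downward; lengths in mm; the calibration is good to about 2 mm. A picture is of the moment at which its call begins.
- env.hand_in(): hands the job in; it is judged then, once.
The state is a dict: "time_s": time; "joint_positions": joint angles; "qd": joint speeds; "effort": joint torques, N m; "tool_pos": TCP position; "tool_rot": TCP orientation; "contact_force": force on the tool from outside, world axes, zero at the start; "ft_torque": the same for the moment, N m; "finger_gap": opening from 0.0 (shut) to 1.0 (fully open); "finger_force": force on a finger pad.
Only numpy, scipy, OpenCV 4.12 (cv2) and the standard library are available. Lean on these libraries where they do the work, as an engineer would, in place of code of your own. Each camera call takes 0.05 s, during which the arm holds its last target. There are 200 camera calls.

## Working session

There is one attempt and no reset: what is moved stays moved. The work goes in short steps, Python scripts to look and compute and a shell command to move; the robot and the scene stay as the last step left them, time stands still between calls to the robot, and variables do not carry over. Pictures are saved under pics/ and viewed, at most 10 in all, crops included, and the job is handed in when it is done.

```bash
ls; mkdir -p pics; cat > h.py <<'E'
import numpy as np, cv2
from bench import env, imaging
def cap(n):
    c=imaging.capture(n); c['f']=200/np.tan(np.radians(c['fovy']/2)); return c
def ray(c,u,v):
    d=np.array([(u-c['cx'])/c['f'],(v-c['cy'])/c['f'],1.]); return np.array(c['position']),np.array(c['rotation'])@d
def onz(c,u,v,z):
    p,d=ray(c,u,v); return p+d*(z-p[2])/d[2]
def dep(c,u,v):
    p,d=ray(c,u,v); return p+d*c['depth'][int(round(v)),int(round(u))]
def cloud(c):
    v,u=np.mgrid[0:400,0:640]; D=np.stack([(u-c['cx'])/c['f'],(v-c['cy'])/c['f'],np.ones(u.shape)],-1)
    return np.array(c['position'])+(D*c['depth'][...,None])@np.array(c['rotation']).T
def save(n,im,s=1):
    cv2.imwrite('pics/'+n+'.png',cv2.resize(cv2.cvtColor(im,cv2.COLOR_RGB2BGR),None,fx=s,fy=s,interpolation=cv2.INTER_CUBIC))
E
python3 - <<'E'
from h import *
import pickle
cs={}
for n in ['top','side']:
    c=cap(n); cs[n]=c; print(n,c['position'],np.round(c['rotation'],3).tolist(),c['f'])
pickle.dump(cs,open('c0.pkl','wb'))
save('both',np.vstack([cs['top']['color'],cs['side']['color']]),0.75)
print(env.state()['time_s'],env.state()['tool_rot'],env.pinch_z)
E
```

```text
pics
top [ 271.34746628   -9.32817606 1568.98058689] [[0.001, -0.981, 0.192], [-1.0, -0.004, -0.011], [0.012, -0.192, -0.981]] 425.412437933021
side [   33.56613319 -1320.32910551  1270.20560296] [[0.929, -0.242, 0.28], [-0.37, -0.589, 0.719], [-0.009, -0.771, -0.636]] 504.98477623506204
0.1 [[-9.00981270e-01  4.33856998e-01 -9.24983310e-04]
 [ 4.33857963e-01  9.00979838e-01 -1.61218243e-03]
 [ 1.33934683e-04 -1.85385755e-03 -9.99998273e-01]] 18.700000000000003
```

View pics/both.png

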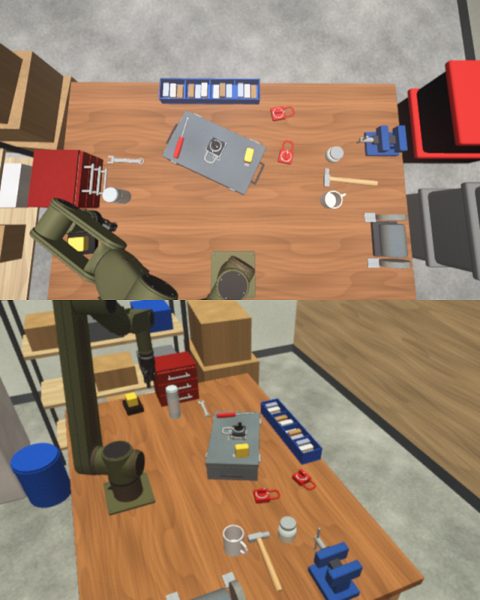

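The picture shows the dark lock on the grey chest at top pixel (287,196). The two red locks, at top (376,151) and (381,203), are look-alikes. The dark one on the chest fits the description; I'll confirm it in an enlarged crop.

```bash
python3 - <<'E'
from h import *
import pickle
cs=pickle.load(open('c0.pkl','rb'))
t,s=cs['top'],cs['side']
a=cv2.resize(t['color'][145:265,210:360],(750,600),interpolation=cv2.INTER_CUBIC)[:, :]
b=cv2.resize(s['color'][135:245,270:357],(475,600),interpolation=cv2.INTER_CUBIC)
im=np.hstack([a,b]); save('crop',im,0.65)
P=cloud(t); m=(abs(P[...,2]-110)<9)&(P[...,0]>300)&(abs(P[...,1])<400)&(t['depth']>0)
m=cv2.morphologyEx(m.astype('uint8'),cv2.MORPH_OPEN,np.ones((3,3)))
n,l,st,ce=cv2.connectedComponentsWithStats(m); k=1+np.argmax(st[1:,4]); 
ys,xs=np.nonzero(l==k); Q=P[ys,xs]; r=cv2.minAreaRect(Q[:,:2].astype('float32')); print('lid',r,np.median(Q[:,2]))
for (u,v) in [(287,196)]: print(dep(t,u,v))
# points above lid by 20+ near chest centre
h=(P[...,2]>125)&(P[...,2]<200)&(np.hypot(P[...,0]-r[0][0],P[...,1]-r[0][1])<90)
print(P[h].mean(0),P[h].max(0),h.sum())
E
```

```text
lid ((557.1672973632812, 90.73788452148438), (425.1110534667969, 250.03280639648438), 65.04193115234375) 108.49777862373253
[563.77572314  79.99530784 181.3155801 ]
[562.03692898  86.07758053 148.66346815] [621.01539737 133.48952467 186.17407654] 522
```

View pics/crop.png

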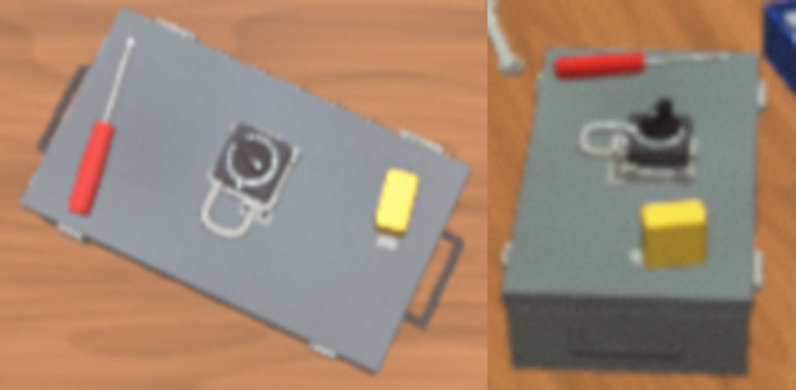

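Confirmed: the dark lock on the chest is at top pixel (287,196), with its shackle toward the lower left. The red ones lie on the bench. Next I move above it for a wrist view.

```bash
python3 -m pendant '[[0,0,1.6,0],[0,0,3.3,0],[10.3,-14.5,3.3,0],[10.3,-14.5,3.3,0],[10.3,-14.5,3.3,0],[10.3,-14.5,3.3,0],[10.3,-14.5,3.3,0],[10.3,-14.5,3.3,0],[10.3,-14.5,3.3,0],[10.3,-14.5,3.3,0],[10.3,-14.5,3.3,0],[10.3,-14.5,3.3,0]]' 0
python3 -m pendant '[[0,0,0,0],[0,0,0,0],[0,0,0,0],[0,0,0,0]]'
python3 - <<'E'
from h import *
import pickle
c=cap('wrist'); pickle.dump(c,open('w1.pkl','wb'))
s=env.state(); print(s['tool_pos'],s['tool_rot'],c['position'],np.round(c['rotation'],3).tolist(),c['f'],c['cx'],c['cy'])
save('w1',c['color'])
E
```

```text
time_s: 1.3
tool_pos: [539.6, 108.5, 329.9]
tool_rot: [[-0.901, 0.434, -0.001], [0.434, 0.901, 0.0], [0.001, -0.0, -1.0]]
contact_force: [0.8, 0.2, 1.1]
finger_gap: 0.996
finger_force: 0.0
time_s: 1.7
tool_pos: [538.1, 111.6, 330.2]
tool_rot: [[-0.902, 0.432, -0.001], [0.432, 0.902, 0.0], [0.001, 0.0, -1.0]]
contact_force: [0.3, -0.1, 0.6]
finger_gap: 1.005
finger_force: 0.0
[538.19457181 111.7201463  330.30203053] [[-9.01883417e-01  4.31979442e-01 -2.54133865e-04]
 [ 4.31979385e-01  9.01883445e-01  2.50873090e-04]
 [ 3.37571144e-04  1.16477689e-04 -9.99999936e-01]] [476.32303182 141.84625625 472.02418219] [[0.432, 0.868, 0.245], [0.902, -0.415, -0.117], [0.0, 0.271, -0.962]] 308.68554030123136 324.87633988325695 200.77087734769773
```

View pics/w1.png

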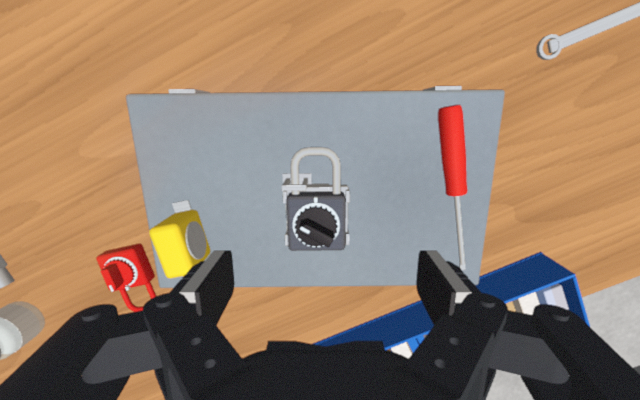

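The view shows the lock case around (317,222), the shackle bow at (316,152), and the dial's pointed end at left (304,229), about 60° counter-clockwise. I'll measure more closely.

```bash
python3 - <<'E'
from h import *
import pickle
c=pickle.load(open('w1.pkl','rb')); P=cloud(c)
save('w1c',c['color'][140:260,265:370],5)
s=np.s_[140:262,265:372]
Q=P[s].reshape(-1,3); C=c['color'][s].reshape(-1,3)
bar=Q[(Q[:,2]>172)&(Q[:,2]<190)]; r=cv2.minAreaRect(bar[:,:2].astype('float32')); print('bar',r,np.median(bar[:,2]),len(bar))
case=Q[(Q[:,2]>143)&(Q[:,2]<156)]; 
print('z hist',np.histogram(Q[:,2],bins=np.arange(100,190,4)))
dark=case[(C[(Q[:,2]>143)&(Q[:,2]<156)].max(1)<110)]
print('case',cv2.minAreaRect(dark[:,:2].astype('float32')),len(dark),np.median(dark[:,2]))
b=(Q[:,2]>128)&(Q[:,2]<145)&(C.min(1)>120); sh=Q[b]
print('shackle',cv2.minAreaRect(sh[:,:2].astype('float32')),np.median(sh[:,2]))
for h in [dark,sh]:
    x=np.array([.906,-.4226]);y=np.array([.4226,.906]); print([np.percentile(h[:,:2]@k,[1,50,99]).round(1) for k in (x,y)])
# lid edge direction
hsv=cv2.cvtColor(c['color'],cv2.COLOR_RGB2HSV)
m=(abs(P[...,2]-110)<6); 
for u in (200,260,380,420):
    v=np.nonzero(m[:200,u])[0][0]; print(u,v,P[v+1,u])
E
```

```text
bar ((578.4270629882812, 81.73046112060547), (37.480594635009766, 11.934206008911133), 34.8030891418457) 178.86579304746846 438
z hist (array([   0,  608, 7388,   48,   46,  199,  127,  198,   64,  816,  178,
        453, 1480,  117,  715,   39,   47,   45,   48,  342,   48,    0]), array([100, 104, 108, 112, 116, 120, 124, 128, 132, 136, 140, 144, 148,
       152, 156, 160, 164, 168, 172, 176, 180, 184, 188]))
case ((571.7054443359375, 84.44197845458984), (65.62981414794922, 76.74337005615234), 64.25379943847656) 501 147.69531636689044
shackle ((555.3809814453125, 91.79439544677734), (75.87596893310547, 117.47587585449219), 65.47014617919922) 138.41913988445503
[array([456.7, 461. , 520.2]), array([287.1, 314. , 350.4])]
[array([405.9, 429.7, 519.5]), array([280.9, 319. , 355.1])]
200 93 [397.23020965  25.56637646 108.65179987]
260 92 [425.15842797  86.38905464 108.69967673]
380 91 [481.83357806 207.30530741 108.75267716]
420 90 [500.02319377 247.70792808 109.13330104]
```

View pics/w1c.png

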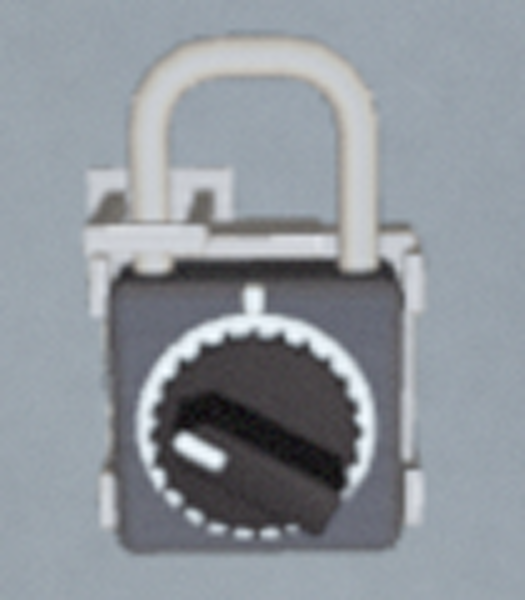

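The enlarged crop shows the pointed end with its metal line at about 60° counter-clockwise, so two notches. The dial axis is at (578.4, 81.7), lock yaw is about -24.9°, and the bar lies at 34.8°. Next I turn the tool 60° over the dial and go down.

```bash
python3 -m pendant '[[1.34,-1,-1,0.15],[1.34,-1,-2,0.3],[1.34,-1,-3,0.45],[1.34,-1,-3.7,0.6],[1.34,-1,-3.7,0.75],[1.34,-1,-3.7,0.9],[1.34,-1,-3.7,1.054],[1.34,-1,-3.7,1.054],[1.34,-1,-3.7,1.054],[1.34,-1,-3.7,1.054],[1.34,-1,-3.7,1.054]]' 0.3
python3 -c "
from bench import env
import numpy as np
s=env.state();print(s['joint_positions'],s['tool_pos'],np.degrees(np.arctan2(s['tool_rot'][1][1],s['tool_rot'][0][1])))"
```

```text
time_s: 2.85
tool_pos: [579.2, 80.7, 219.4]
tool_rot: [[-0.823, -0.568, 0.0], [-0.568, 0.823, 0.0], [-0.0, -0.0, -1.0]]
contact_force: [0.9, -0.6, -0.2]
finger_gap: 0.699
finger_force: 0.0
[ 6.62545940e-02  3.29283219e-01  1.50349047e+00  3.55979706e-05
  1.30855464e+00 -2.10872825e+00] [579.1827467   80.73534756 219.39669217] 124.61680822738207
```

```bash
python3 -m pendant '[[-0.03,0.03,-0.5,0],[-0.03,0.03,-1,0],[-0.03,0.03,-1.5,0],[-0.03,0.03,-1.88,0],[-0.03,0.03,-1.88,0],[-0.03,0.03,-1.88,0]]'
python3 -m pendant '[[0,0,0,0],[0,0,0,0],[0,0,0,0],[0,0,0,0],[0,0,0,0],[0,0,0,0],[0,0,0,0],[0,0,0,0]]' 1
```

```text
time_s: 3.45
tool_pos: [578.5, 81.3, 162.9]
tool_rot: [[-0.823, -0.569, -0.0], [-0.569, 0.823, -0.0], [0.0, 0.0, -1.0]]
contact_force: [0.5, -0.1, -0.4]
finger_gap: 0.701
finger_force: 0.0
time_s: 4.25
tool_pos: [578.9, 81.2, 163.6]
tool_rot: [[-0.822, -0.569, 0.001], [-0.569, 0.822, -0.0], [-0.001, -0.001, -1.0]]
contact_force: [-1.0, -1.6, 5.1]
finger_gap: 0.124
finger_force: 59.7
```

```bash
python3 -m pendant '[[0,0,0,-0.1],[0,0,0,-0.2],[0,0,0,-0.3],[0,0,0,-0.4],[0,0,0,-0.5],[0,0,0,-0.6],[0,0,0,-0.7],[0,0,0,-0.8],[0,0,0,-0.9],[0,0,0,-1.0],[0,0,0,-1.047],[0,0,0,-1.047]]'
python3 -m pendant '[[0,0,0,0],[0,0,0,0]]'
python3 -m pendant '[[0,0,0,0],[0,0,0,0],[0,0,0,0],[0,0,1,0],[0,0,2,0],[-1.2,0.8,3,0],[-1.2,0.8,3,0],[-1.2,0.8,3,0]]' 0.3
python3 - <<'E'
from h import *
import pickle
c=cap('wrist'); pickle.dump(c,open('w2.pkl','wb'));P=cloud(c)
cam=np.array(c['position']); R=np.array(c['rotation'])
d=R.T@(np.array([570,85,150])-cam); u=int(c['cx']+c['f']*d[0]/d[2]); v=int(c['cy']+c['f']*d[1]/d[2]); print(u,v)
v0=max(v-150,0);u0=max(u-110,0)
save('w2',c['color'][v0:v0+230,u0:u0+230],2.5)
Q=P[v0:v0+230,u0:u0+230].reshape(-1,3); bar=Q[(Q[:,2]>172)&(Q[:,2]<184)&(np.hypot(Q[:,0]-578,Q[:,1]-82)<26)]; print(cv2.minAreaRect(bar[:,:2].astype('float32')),len(bar),np.median(bar[:,2]))
x=np.array([.9078,-.4195]);y=np.array([.4195,.9078])
w=(Q[:,:2]-[578.4,81.7]);a=w@x;b=w@y
sh=(a<-50)&(a>-100)&(abs(b)<40)&(Q[:,2]>125)&(Q[:,2]<150); print('shackle x,y,z',np.percentile(a[sh],[.5,99.5]),np.percentile(b[sh],[.5,99.5]),np.percentile(Q[sh,2],[50,90,99]))
print(env.state()['tool_pos'],env.state()['joint_positions'][5])
E
```

```text
time_s: 5.45
tool_pos: [578.9, 81.0, 163.6]
tool_rot: [[-0.903, 0.429, 0.001], [0.429, 0.903, -0.0], [-0.001, 0.0, -1.0]]
contact_force: [-1.1, -0.9, 5.2]
finger_gap: 0.123
finger_force: 59.8
time_s: 5.65
tool_pos: [578.9, 81.0, 163.6]
tool_rot: [[-0.904, 0.428, 0.001], [0.428, 0.904, -0.0], [-0.001, 0.0, -1.0]]
contact_force: [-0.5, -1.5, 5.7]
finger_gap: 0.124
finger_force: 59.8
time_s: 6.45
tool_pos: [542.1, 105.9, 253.7]
tool_rot: [[-0.905, 0.426, 0.002], [0.426, 0.905, 0.0], [-0.002, 0.001, -1.0]]
contact_force: [-0.5, 1.0, -0.0]
finger_gap: 0.699
finger_force: 0.0
315 238
((578.499267578125, 81.51248168945312), (11.842350006103516, 37.951805114746094), 64.11895751953125) 663 178.97713580052238
shackle x,y,z [-84.08755877 -50.40257246] [-24.84882252  29.04725649] [138.82240985 140.03645407 140.85268968]
[542.17410479 105.42243083 252.72866164] -1.0139329804451094
```

View pics/w2.png

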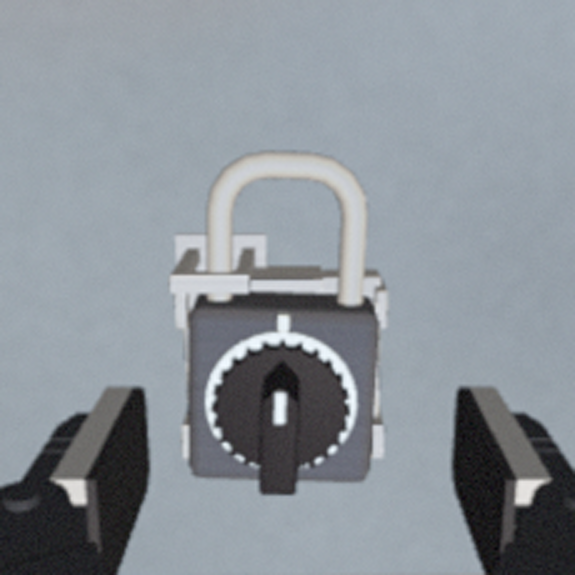

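The dial points at the rib: the tip is at (285,365) and the rib at (284,322). Next I turn the tool 90° over the bow with the fingers part closed.

```bash
python3 -m pendant '[[-0.4,0.1,0,-0.15],[-0.8,0.2,0,-0.3],[-1.2,0.32,0,-0.45],[-1.2,0.32,0,-0.6],[-1.2,0.32,0,-0.75],[-1.2,0.32,-0.5,-0.9],[-1.2,0.32,-1,-1.05],[-1.2,0.32,-1.5,-1.2],[-1.2,0.32,-1.5,-1.35],[-1.2,0.32,-1.5,-1.5],[-1.2,0.32,-1.5,-1.566],[-1.2,0.32,-1.5,-1.566]]' 0.7
python3 -m pendant '[[0,0,0,0],[0,0,0,0]]'
```

```text
time_s: 7.7
tool_pos: [506.3, 114.3, 206.1]
tool_rot: [[0.424, 0.906, -0.003], [0.906, -0.424, -0.001], [-0.002, -0.002, -1.0]]
contact_force: [-1.0, -0.1, 0.3]
finger_gap: 0.299
finger_force: 0.0
time_s: 7.9
tool_pos: [506.3, 114.7, 207.2]
tool_rot: [[0.422, 0.906, -0.001], [0.906, -0.422, -0.0], [-0.001, -0.001, -1.0]]
contact_force: [-0.3, -0.2, -0.2]
finger_gap: 0.299
finger_force: 0.0
```

```bash
python3 -m pendant '[[0,0.01,-0.5,0],[0,0.01,-1,0],[0,0.01,-1.5,0],[0,0.01,-2,0],[0,0.01,-2.3,0],[0,0.01,-2.6,0],[0,0.01,-2.9,0],[0,0.01,-2.9,0],[0,0.01,-2.9,0]]'
python3 - <<'E'
from h import *
save('w3',cap('side')['color'][150:240,270:360],6)
E
```

```text
time_s: 8.8
tool_pos: [506.5, 115.2, 120.9]
tool_rot: [[0.423, 0.906, -0.0], [0.906, -0.423, -0.0], [-0.0, -0.0, -1.0]]
contact_force: [0.9, -0.3, 0.0]
finger_gap: 0.302
finger_force: 0.0
```

View pics/w3.png

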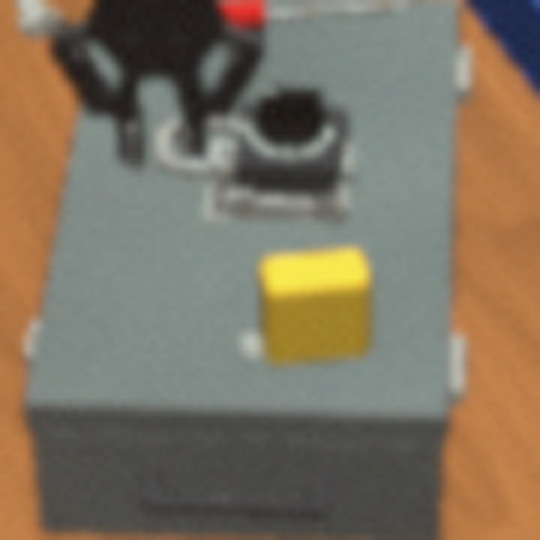

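The side view shows the fingers straddling the bow at (160,145), free of the staple. I close and pull.

```bash
python3 -m pendant '[[0,0,0,0],[0,0,0,0],[0,0,0,0],[0,0,0,0],[0,0,0,0]]' 1
python3 -m pendant '[[-0.09,0.04,0,0],[-0.18,0.08,0,0],[-0.27,0.125,0,0],[-0.36,0.167,0,0],[-0.45,0.21,0,0],[-0.54,0.25,0,0],[-0.63,0.292,0,0],[-0.72,0.333,0,0],[-0.8,0.37,0,0],[-0.86,0.397,0,0],[-0.86,0.397,0,0],[-0.86,0.397,0,0]]'
```

```text
time_s: 9.35
tool_pos: [506.7, 115.5, 121.3]
tool_rot: [[0.423, 0.906, 0.001], [0.906, -0.423, 0.0], [0.001, 0.001, -1.0]]
contact_force: [-0.4, 1.5, 2.8]
finger_gap: 0.079
finger_force: 59.6
time_s: 10.55
tool_pos: [479.9, 127.3, 120.7]
tool_rot: [[0.423, 0.906, -0.001], [0.906, -0.423, 0.0], [-0.0, -0.001, -1.0]]
contact_force: [1.1, 3.6, 3.0]
finger_gap: 0.08
finger_force: 59.7
```

```bash
python3 -m pendant '[[-0.02,0.01,0,0],[-0.04,0.02,0,0],[-0.06,0.028,0,0],[-0.06,0.028,0,0],[-0.06,0.028,0,0]]'
```

```text
time_s: 11.05
tool_pos: [478.6, 127.9, 120.8]
tool_rot: [[0.423, 0.906, -0.0], [0.906, -0.423, -0.0], [-0.0, -0.0, -1.0]]
contact_force: [2.6, 0.5, 0.4]
finger_gap: 0.08
finger_force: 59.5
```

```bash
python3 -m pendant '[[-0.02,0.01,0,0],[-0.04,0.02,0,0],[-0.06,0.028,0,0],[-0.06,0.028,0,0],[-0.06,0.028,0,0]]'
```

```text
time_s: 11.55
tool_pos: [478.2, 128.3, 121.1]
tool_rot: [[0.423, 0.906, 0.002], [0.906, -0.423, -0.001], [0.0, 0.002, -1.0]]
contact_force: [5.1, -2.1, -0.2]
finger_gap: 0.08
finger_force: 59.4
```

Resistance is up and motion has stopped, so the shackle is at its stop. I release, rise, turn back and go over the case.

```bash
python3 -m pendant '[[0,0,0,0],[0,0,0,0],[0,0,0,0],[0,0,1,0],[0,0,2,0],[0,0,3,0],[0,0,4,0],[0,0,4.5,0],[0,0,4.5,0]]' 0.7
python3 -m pendant '[[0.4,-0.2,0,0.15],[0.8,-0.4,0,0.3],[1.2,-0.56,0,0.45],[1.6,-0.75,0,0.6],[2,-0.95,0,0.75],[2.2,-1.03,0,0.9],[2.2,-1.03,0,1.05],[2.2,-1.03,0,1.2],[2.2,-1.03,0,1.35],[2.2,-1.03,0,1.5],[2.2,-1.03,0,1.566],[2.2,-1.03,0,1.566]]' 0
python3 -m pendant '[[0,0,0,0],[0,0,0,0]]'
python3 - <<'E'
from h import *
c=cap('wrist'); P=cloud(c)
cam=np.array(c['position']); R=np.array(c['rotation'])
d=R.T@(np.array([560,90,150])-cam); u=int(c['cx']+c['f']*d[0]/d[2]); v=int(c['cy']+c['f']*d[1]/d[2]); print(u,v)
v0=max(v-150,0);u0=max(u-110,0)
save('w4',c['color'][v0:v0+230,u0:u0+230],2.5)
Q=P.reshape(-1,3)
bar=Q[(Q[:,2]>172)&(Q[:,2]<184)&(np.hypot(Q[:,0]-578,Q[:,1]-82)<26)]; print(cv2.minAreaRect(bar[:,:2].astype('float32')),len(bar))
x=np.array([.9078,-.4195]);y=np.array([.4195,.9078])
w=(Q[:,:2]-[578.4,81.7]);a=w@x;b=w@y
sh=(a<-70)&(a>-130)&(abs(b)<40)&(Q[:,2]>125)&(Q[:,2]<150); print('shackle x,y,z',np.percentile(a[sh],[.5,99.5]),np.percentile(b[sh],[.5,99.5]))
k=(abs(a)<40)&(abs(b)<40)&(Q[:,2]>146)&(Q[:,2]<153); print('case top',np.percentile(a[k],[1,99]),np.percentile(b[k],[1,99]),np.median(Q[k,2]))
s=env.state();print(s['tool_pos'],s['joint_positions'][5],np.degrees(np.arctan2(s['tool_rot'][1][1],s['tool_rot'][0][1])))
E
```

```text
time_s: 12.45
tool_pos: [477.8, 129.2, 258.0]
tool_rot: [[0.423, 0.906, 0.004], [0.906, -0.423, 0.001], [0.003, 0.003, -1.0]]
contact_force: [0.0, 0.2, 0.6]
finger_gap: 0.299
finger_force: 0.0
time_s: 13.65
tool_pos: [541.5, 97.9, 253.9]
tool_rot: [[-0.904, 0.428, -0.004], [0.428, 0.904, -0.0], [0.003, -0.002, -1.0]]
contact_force: [0.3, -0.5, -0.7]
finger_gap: 1.0
finger_force: 0.0
time_s: 13.85
tool_pos: [542.4, 97.9, 255.1]
tool_rot: [[-0.903, 0.429, -0.002], [0.429, 0.903, -0.0], [0.001, -0.001, -1.0]]
contact_force: [0.1, 0.0, -0.0]
finger_gap: 0.998
finger_force: 0.0
324 221
((577.7073364257812, 81.4908447265625), (11.705520629882812, 37.46261215209961), 64.45221710205078) 666
shackle x,y,z [-115.0816572  -70.3209165] [-25.35151518  28.92713309]
case top [-34.01364038  30.11725935] [-32.53323934  31.0434859 ] 148.9503964222388
[542.60054254  97.9528073  255.32329832] -1.0262042636611424 64.63771379343204
```

View pics/w4.png

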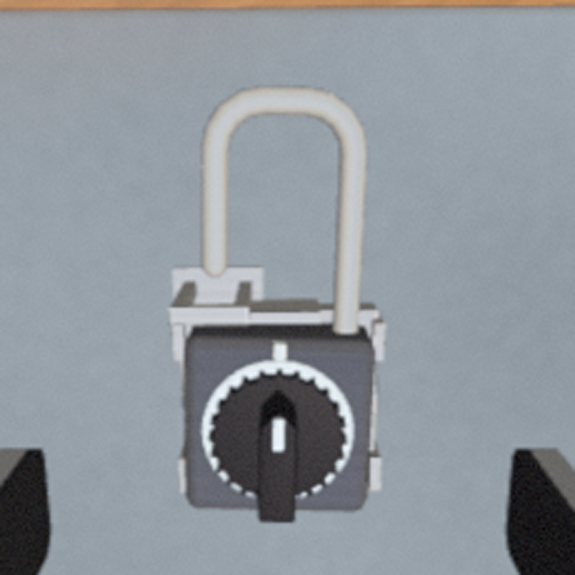

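The shackle is out 31 mm and its short tip at (213,270) is clear of the staple; the case is still seated. Now I go down over the case.

```bash
python3 -m pendant '[[0.6,-0.3,0,0.005],[1.17,-0.55,0,0.005],[1.17,-0.55,-1,0.005],[1.17,-0.55,-2,0.005],[1.17,-0.55,-3,0.005],[1.17,-0.55,-3.4,0.005],[1.17,-0.55,-3.8,0.005],[1.17,-0.55,-4.2,0.005],[1.17,-0.55,-4.2,0.005],[1.17,-0.55,-4.2,0.005]]' 0
python3 -m pendant '[[0,0,-0.1,0],[0,0,-0.2,0],[0,0,-0.3,0],[0,0,-0.37,0],[0,0,-0.37,0],[0,0,-0.37,0]]'
```

```text
time_s: 14.9
tool_pos: [578.6, 81.5, 130.4]
tool_rot: [[-0.906, 0.423, 0.001], [0.423, 0.906, 0.0], [-0.001, 0.001, -1.0]]
contact_force: [0.0, -0.2, -0.5]
finger_gap: 1.001
finger_force: 0.0
time_s: 15.5
tool_pos: [578.0, 81.4, 118.7]
tool_rot: [[-0.906, 0.423, -0.0], [0.423, 0.906, 0.0], [0.0, -0.0, -1.0]]
contact_force: [0.3, 0.1, 0.2]
finger_gap: 0.999
finger_force: 0.0
```

```bash
python3 -m pendant '[[0,0,0,0],[0,0,0,0],[0,0,0,0],[0,0,0,0],[0,0,0,0],[0,0,0,0]]' 1
```

```text
time_s: 16.1
tool_pos: [578.4, 81.3, 119.3]
tool_rot: [[-0.906, 0.423, 0.001], [0.423, 0.906, -0.0], [-0.001, 0.0, -1.0]]
contact_force: [-0.9, -1.0, 5.7]
finger_gap: 0.761
finger_force: 68.8
```

```bash
python3 -m pendant '[[0,0,0.1,0],[0,0,0.2,0],[0,0,0.4,0],[0,0,0.6,0],[0,0,0.8,0],[0,0,1,0],[0,0,1.2,0],[0,0,1.2,0],[0,0,1.2,0]]'
```

```text
time_s: 17.0
tool_pos: [578.1, 81.5, 155.0]
tool_rot: [[-0.906, 0.423, 0.0], [0.423, 0.906, 0.0], [-0.0, 0.0, -1.0]]
contact_force: [-1.2, 0.2, -5.3]
finger_gap: 0.761
finger_force: 68.3
```

```bash
python3 -m pendant '[[0,0,0.3,0],[0,0,0.7,0],[0,0,1.1,0],[0,0,1.5,0],[0,0,1.9,0],[0,0,2.3,0],[0,0,2.6,0],[0,0,2.8,0],[0,0,2.8,0],[0,0,2.8,0],[0,0,2.8,0],[0,0,2.8,0]]'
python3 -m pendant '[[0,0,0,0],[0,0,0,0],[0,0,0,0],[0,0,0,0],[0,0,0,0],[0,0,0,0]]'
python3 - <<'E'
from h import *
a=cap('wrist');b=cap('side')
x=cv2.resize(a['color'],(720,450))[:,160:560]; y=cv2.resize(b['color'][110:230,265:365],(375,450))
save('w5',np.hstack([x,y]))
P=cloud(a).reshape(-1,3);C=a['color'].reshape(-1,3)
k=(np.hypot(P[:,0]-578,P[:,1]-82)<45)&(P[:,2]>262)&(P[:,2]<276)
A=np.c_[P[k][:,:2]-[578,82],np.ones(k.sum())];print('plane slopes,z',np.linalg.lstsq(A,P[k][:,2],rcond=None)[0],k.sum())
print(env.state()['qd'])
E
```

```text
time_s: 18.2
tool_pos: [577.6, 81.4, 238.0]
tool_rot: [[-0.906, 0.423, -0.002], [0.423, 0.906, -0.0], [0.001, -0.001, -1.0]]
contact_force: [-0.0, -0.5, -5.7]
finger_gap: 0.763
finger_force: 68.2
time_s: 18.8
tool_pos: [578.1, 81.4, 238.8]
tool_rot: [[-0.906, 0.423, 0.0], [0.423, 0.906, -0.0], [-0.0, 0.0, -1.0]]
contact_force: [-1.0, 1.0, -5.3]
finger_gap: 0.763
finger_force: 68.2
plane slopes,z [ 2.65841845e-02 -1.20042388e-02  2.69426422e+02] 14072
[ 0.00184546  0.00126917  0.0006256   0.00049183  0.00163245 -0.00027239]
```

View pics/w5.png

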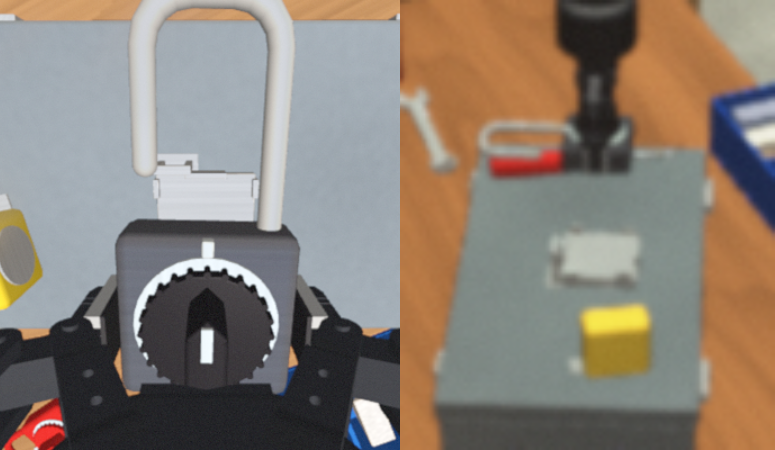

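The lock is held about 12 cm up with its shackle open (short tip at (145,170)), dial up at the rib, level within about 1.7°, and motionless. Its seat is empty and the tape and screwdriver have not moved. I hand in.

```bash
python3 -c "
from bench import env
print(env.hand_in())"
```

```text
the job is handed in; nothing more can be done
None
```

The job is handed in: I turned the dial two notches to the rib, drew the shackle out to its stop while the case stayed seated, and left the lock held level and still about 12 cm up, shackle open, at about 19 s of the 61 s; no verdict was returned.

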